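# Shut and latch the dust extractor's filter door

### The job

Close up the filter box of the dust extractor: swing its drop-down door up until it is shut, throw the red latch lever forward so that its wire loop drops down outside the keeper lip on top of the door, then bring the lever back over and press it down flat past centre, so that the loop stays drawn tight on the keeper. Leave the spare wheel, spray can and spanner where they are.

Things in the scene. Friction and masses are not known exactly. Their poses are not given: they have to be found in the camera images.
- filter_box: Blue steel filter box on feet, fixed: 200 mm deep (its x), 260 mm wide (its y), deck 195 mm above the bench. Origin under its centre, z up. Its -x is the door side ('outward' below). A blower and motor stick out 150 mm from its back, to 185 mm height; an 80 mm pipe stub 60 mm from its +y side, below the deck. The draw latch is on the deck at y = 0.
- filter_door (a joint): Grey drop-down door: 0 shut (upright), grows to 1.2 rad as its top swings outward and down. Hinge line parallel to the box's y, 100 mm outward of the box's origin, 35 mm above the bench. Stays where left; 4 to 8 N at its top edge moves it. A pan 260 mm wide, 1 to 35 mm outward of the hinge line when shut; its top is 160 mm above the hinge, level with the deck when shut.
- door_edge (a point): Middle of the outer top edge of the door (35 mm outward of and 160 mm above the hinge line when shut).
- keeper (a point): Where the axis of the loop's crossbar lies when latched, against the outer side of the steel keeper's lip, mid door top. The keeper: a foot plate 4 mm thick, 34 mm wide, as deep as the door, and a lip 30 mm wide, 3 mm thick, leaning 19 degrees outward, its tip 10 mm higher than this point. Outside the lip the foot is clear for 24 mm: the crossbar drops there. Axes as the door's.
- lever_pin (a point): Axis of the latch lever, parallel to the box's y: 50 mm outward of the box's origin, 208 mm above the bench. Axes as the box's. The latched crossbar lies 61 mm outward of it and 6 mm lower.
- latch_lever (a joint): Red lever about lever_pin: 0 closed (flat, tip to the back), pi/2 upright, 2.36 at its forward stop, leaning outward. A plate 28 mm wide, 4 mm thick, upper face (when flat) 8 mm off the pin axis. Stays where left; 1 to 2 N moves it. Returning, the loop draws tight from 1.1 rad on; then 4 to 7 N at the tip takes it past centre (0.3 rad) and it snaps flat.
- lever_tip (a point): Middle of the lever's free end, 65 mm from the pin. The lever must stand well forward (beyond about 1.9 rad), with the door shut, for the loop to reach over the keeper lip. At its stop the crossbar, down on the keeper's foot, lies 78 mm outward of the pin, 17 mm outside its latched place.
- latch_loop (a joint): Wire loop relative to the lever. Elevation of the crossbar above outward, seen from the loop's pivots, is this value minus latch_lever: pi/2 straight up, 0 level outward. The pivots ride on the lever 15 mm from the pin: 3 mm below and behind it at lever 0. The loop (70 g) stands near upright by friction, falls outward below about 1.1 rad, and stays down as the lever returns.
- loop_bar (a point): Middle of the loop's crossbar, a steel rod 6 mm thick, 54 mm long, 72 mm from the loop's pivots (springs let it stretch 3 to 4 mm when drawn). The loop straddles the lever; its legs are 42 mm apart inside, and its crossbar clears the lever's tip.
- spare_wheel: Bystander: grey spare grinding wheel lying flat, 150 mm across, 20 mm thick. Origin under its centre.
- spray_can: Bystander: blue spray can standing upright, 60 mm across, 180 mm high. Origin under its centre.
- spanner: Bystander: steel spanner, 190 mm long, lying flat.

How it is judged:
By the outcome, as a careful person would: the job done as asked, in the order asked, and still so for the second after the job is handed in, with the robot touching nothing.
It also fails if it takes over 51 s, if anything falls off the work surface, if the arm or the gripper's body presses on something with over 40 N, if the wrist force passes 120 N, or if a joint passes its speed limit or range.

### The arm

A 7-joint arm with a two-finger parallel gripper is mounted at the origin on the work surface. World frame = base frame: x ahead of the robot, y to its left, z up, the work surface at z = 0. Lengths are in m, angles in rad, forces in N, time in s.
With the tool pointing down it reaches from about 0.4 to 0.85 m from the base axis. Payload 10.4 kg.
Tool frame: the origin (TCP) lies at the very end of the fingers, on their centre line; the grasp point (between the pads) lies 19 mm behind it; z points along the fingers, y is the direction in which the jaws open and shut (so a half turn about z gives the same grasp; the last joint's range is limited). The gripper opens to 87 mm and grips with 3 to 60 N. Pads are 19 mm wide; open, the fingers measure 117 mm over their backs; the gripper's body (75 mm by 190 mm) begins 51 mm behind the grasp point.
Start: joints at [-1.243, 0.332, -0.065, 1.46, 0.022, 1.35, -0.088], TCP at [0.215, 0.587, 0.2] pointing down, gripper open.
Joint ranges: [-2.6, 2.6], [-0.5, 2.12], [-1.47, 1.34], [0.16, 2.42], [-1.27, 4.41], [0.06, 2.06], [-2.6, 2.6]. Speed limits (rad/s): [2.22, 2.22, 2.79, 2.79, 3.14, 3.14, 3.14].

### API

Orientations are given as [roll, pitch, yaw] about the fixed x, y, z axes, in that order (R = Rz(yaw) Ry(pitch) Rx(roll)).
In Python, from workcell import arm gives the robot as it stands.
- The arm moves only by the tool move_arm, never from a script. Its arguments are lists of equal length, an entry for each row: "slide": the shift along the tool's x, y, z in cm, a list of three; "dr": the turn, a rotation vector about the tool's x, y, z in degrees, a list of three; "claw": the gripper's target within -1 to 1 (fully open at 1, half-way at 0, shut at -1). In form: {"slide": [[tx, ty, tz], ...], "dr": [[ax, ay, az], ...], "claw": [claw, ...]}. A call has 1 to 12 rows; each row is the pose to reach, as a shift and turn from the pose measured when the call began, along the tool's axes at that moment; what a row does not reach only later rows make up. A row lasts 1/10 s, in which the tool goes at most 50 mm and 8.59 degrees, less where a joint would pass 70% of its speed; a pose out of reach is approached as far as the arm can. A call with a gripper value outside its range is refused whole. The fingers move at their own pace and stop on an object; "newtons" is the grip in N (left out, the last holds). Time passes only in rows, so rows that repeat a pose let the fingers close. It gives the time, the measured TCP pose, the force and the opening at its end, in the units of the state.
- arm.sense(): the state, without advancing time (a new reading comes with each control period).
- arm.camera(name): name is "side" or "top" or "wrist"; returns a dict with "pixels" (400x640x3 uint8, blue, green, red), "z_map" (400x640 float32, m along the optical axis (not along the pixel's ray), 0 where there is no reading), "fx", "fy", "cx", "cy" (pixels), "dist" ([k1, k2, p1, p2, k3] as OpenCV has them; the pictures are not rectified), "pose" (4x4, takes a point from camera to world coordinates); the wrist camera has in their place "T_tool_cam" (4x4, takes a point from camera to tool coordinates, whose origin is the TCP and whose axes are the flange's). Camera axes: x right, y up, looking along -z (the intrinsics and any distortion apply to the point x, -y, -z); pixel columns grow to the right and rows downward; lengths in m; the calibration is good to about 2 mm. A picture is of the moment at which its call begins: read the wrist's pose just before it.
- arm.job_done(): hands the job in, once; it reports no verdict.
The state is a dict: "time_s": time; "q": joint angles; "joint_velocities": joint speeds; "effort": joint torques, N m; "position": TCP position; "orientation": TCP orientation; "force": force on the tool from outside, world axes, zero at the start; "torque": the same for the moment, N m; "opening": opening from 0.0 (shut) to 1.0 (fully open).
Only numpy, scipy, OpenCV 4.12 (cv2) and the standard library are available. Lean on these libraries where they do the work, as an engineer would, in place of code of your own. Each camera call takes 0.05 s, during which the arm holds its last target. There are 200 camera calls.

## Working session

There is one attempt and no reset: what is moved stays moved. The work goes in short steps, Python scripts to look and compute and a tool call to move; the robot and the scene stay as the last step left them, time stands still between calls to the robot, and variables do not carry over. Pictures are saved under pics/ and viewed, about 8 in all and at most 12, crops included, and the job is handed in when it is done.

Besides the shell and the picture viewer there is one more tool, called after "Emit:" by a JSON object that holds its "api" and its "payload". move_arm: Moves the arm, as the interface text tells. Its arguments: {"type":"object","properties":{"slide":{"type":"array","items":{"type":"array","items":{"type":"number"}}},"dr":{"type":"array","items":{"type":"array","items":{"type":"number"}}},"claw":{"type":"array","items":{"type":"number"}},"newtons":{"type":"number"}},"required":["slide","dr","claw"]}

```bash
ls; mkdir -p pics; cat > h.py <<'E'
import numpy as np, cv2
from workcell import arm
def cloud(c, s=None):
    z=c["z_map"]; v,u=np.mgrid[0:400,0:640]
    K=np.array([[c["fx"],0,c["cx"]],[0,c["fy"],c["cy"]],[0,0,1.]])
    p=cv2.undistortPoints(np.stack([u,v],-1).reshape(-1,1,2).astype(float),K,np.array(c["dist"],float)).reshape(400,640,2)
    P=np.stack([p[...,0]*z,-p[...,1]*z,-z],-1)
    T=np.array(c["pose"]) if "pose" in c else pose(s)@np.array(c["T_tool_cam"])
    W=P@T[:3,:3].T+T[:3,3]; W[z==0]=np.nan
    return W
from scipy.spatial.transform import Rotation as R
def pose(s):
    T=np.eye(4);T[:3,:3]=R.from_euler('xyz',s["orientation"]).as_matrix();T[:3,3]=s["position"];return T
E
python3 - <<'E'
from h import *
s=arm.sense();print(s)
ims=[]
for n in ("side","top"):
    c=arm.camera(n);np.save(f"{n}.npy",c,allow_pickle=True);ims.append(c["pixels"]);print(n,np.round(c["pose"],3).tolist(),c["fx"])
cv2.imwrite("pics/a.png",ims[0]);cv2.imwrite("pics/b.png",ims[1])
E
```

```text
pics
{'time_s': 0.0, 'q': array([-1.24260513,  0.33288286, -0.06470375,  1.46092762,  0.02158192,
        1.34991716, -0.08851412]), 'joint_velocities': array([-0.00118223,  0.00108213,  0.00055104,  0.00047703, -0.00037244,
        0.00121317,  0.00027341]), 'effort': array([ 1.93348825e-06, -6.23264909e+01,  2.41359381e-02, -3.89887154e+01,
       -6.15605107e-02,  3.97246750e-02,  1.26785753e-04]), 'position': array([0.21462973, 0.58654294, 0.19945365]), 'orientation': array([-3.14015315e+00,  4.81230520e-05,  2.79080764e+00]), 'force': array([-0.48733346, -0.09617953,  0.43702409]), 'torque': array([0.04335094, 0.01287135, 0.00438285]), 'opening': 0.9992367975614473}
side [[-0.994, 0.052, -0.101, 0.415], [-0.113, -0.551, 0.827, 0.48], [-0.013, 0.833, 0.553, 0.6], [0.0, 0.0, 0.0, 1.0]] 361.0853207828956
top [[-0.138, 0.961, -0.24, 0.32], [-0.99, -0.135, 0.029, -0.15], [-0.004, 0.241, 0.97, 0.952], [0.0, 0.0, 0.0, 1.0]] 377.149719262997
```

View pics/a.png

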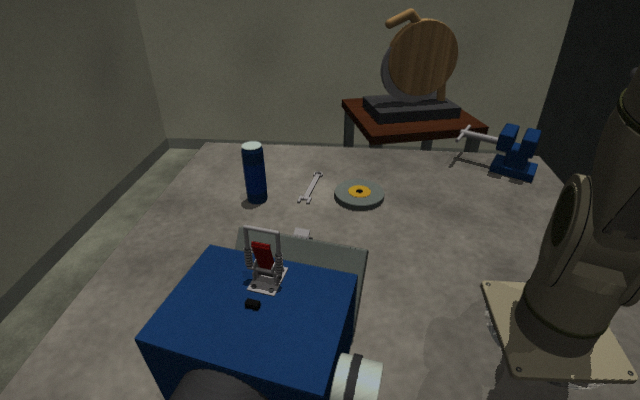

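View pics/b.png

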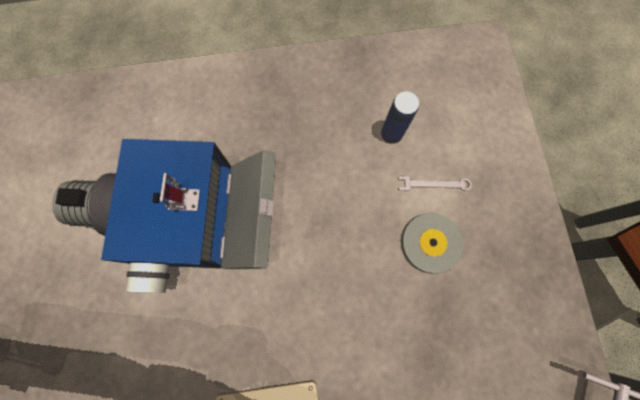

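Side: box in front, door open beyond it (col 240-365, row 230-320), keeper at (302,234), lever red (262,252), loop upright. Top: box deck (110-225,140-265), latch (178,195), keeper (266,207), door top edge at col ~270.

```bash
python3 - <<'E'
from h import *
C={n:np.load(f"{n}.npy",allow_pickle=True).item() for n in("side","top")}
def hsv(c): return cv2.cvtColor(c["pixels"],cv2.COLOR_BGR2HSV)
for n,c in C.items():
    W=cloud(c);h=hsv(c)
    blue=(h[...,0]>100)&(h[...,0]<125)&(h[...,1]>150)
    d=blue&(abs(W[...,2]-.195)<.006)
    d=cv2.morphologyEx(d.astype(np.uint8),cv2.MORPH_CLOSE,np.ones((25,25)))
    d=d*(abs(np.nan_to_num(W[...,2])-.195)<.02)
    cnt=max(cv2.findContours(d.astype(np.uint8),cv2.RETR_EXTERNAL,cv2.CHAIN_APPROX_NONE)[0],key=cv2.contourArea)[:,0]
    p=np.array([W[v,u] for u,v in cnt]);p=p[~np.isnan(p).any(1)]
    r=cv2.minAreaRect(p[:,:2].astype(np.float32));print(n,"deck rect",r,cv2.boxPoints(r).round(4).tolist(),p[:,2].mean())
    red=((h[...,0]<8)|(h[...,0]>172))&(h[...,1]>150)&(W[...,2]>.19)&(W[...,2]<.32)&(W[...,1]>0.1)
    q=W[red];print("red",red.sum(),q.min(0),q.max(0),q.mean(0))
    # door: grey, right of box, between
    b=np.array(r[0])
    np.save(n+"_c.npy",b)
W=cloud(C["top"])
for u,v in((266,207),(271,156),(265,262),(258,157),(245,200),(245,250),(190,200),(196,205),(178,190),(165,180),(405,103),(433,243),(435,184)): print(u,v,W[v,u].round(4))
W=cloud(C["side"])
for u,v in((302,234),(365,250),(240,230),(262,232),(262,245),(264,264),(250,231),(280,234)): print('s',u,v,W[v,u].round(4))
z=[cv2.resize(C["top"]["pixels"][130:280,90:290],(800,600),interpolation=2)]
cv2.imwrite("pics/c.png",cv2.resize(C["side"]["pixels"][210:320,200:380],(800,489),interpolation=2))
E
```

```text
side deck rect ((0.5432336926460266, 0.15109296143054962), (0.20023158192634583, 0.2603690028190613), 79.80842590332031) [[0.39739999175071716, 0.07559999823570251], [0.6535999774932861, 0.029500000178813934], [0.6891000270843506, 0.22660000622272491], [0.4327999949455261, 0.2727000117301941]] 0.1927223867530282
red 380 [0.52136956 0.10005314 0.20449018] [0.54929628 0.15909115 0.2760434 ] [0.53445666 0.10771298 0.25420685]
top deck rect ((0.5421253442764282, 0.1508634388446808), (0.19927223026752472, 0.2569543421268463), 79.8464126586914) [[0.39809998869895935, 0.07540000230073929], [0.6510000228881836, 0.03009999915957451], [0.6862000226974487, 0.22630000114440918], [0.43320000171661377, 0.27160000801086426]] 0.19547741980654434
red 94 [0.52278106 0.10001964 0.22748551] [0.54535193 0.10996434 0.26910356] [0.53335664 0.10336291 0.24604028]
266 207 [ 0.5003 -0.064   0.1676]
271 156 [ 0.6218 -0.0852  0.1437]
265 262 [ 0.3878 -0.0467  0.1439]
258 157 [ 0.6234 -0.0557  0.144 ]
245 200 [ 0.5367 -0.0116  0.1097]
245 250 [ 0.421  -0.0039  0.126 ]
190 200 [0.53   0.0865 0.1972]
196 205 [0.5178 0.0749 0.1969]
178 190 [0.5444 0.0986 0.2305]
165 180 [0.546  0.0983 0.2966]
405 103 [ 0.6922 -0.4003  0.1786]
433 243 [ 0.3865 -0.4455  0.0227]
435 184 [ 0.5374 -0.4887  0.0052]
s 302 234 [ 0.5037 -0.055   0.1621]
s 365 250 [ 0.3831 -0.0267  0.1566]
s 240 230 [ 0.631  -0.0661  0.1532]
s 262 232 [ 0.5842 -0.0602  0.1566]
s 262 245 [0.5329 0.1109 0.2737]
s 264 264 [0.5368 0.1002 0.2273]
s 250 231 [ 0.6095 -0.0634  0.1545]
s 280 234 [ 0.5472 -0.056   0.1579]
```

View pics/c.png

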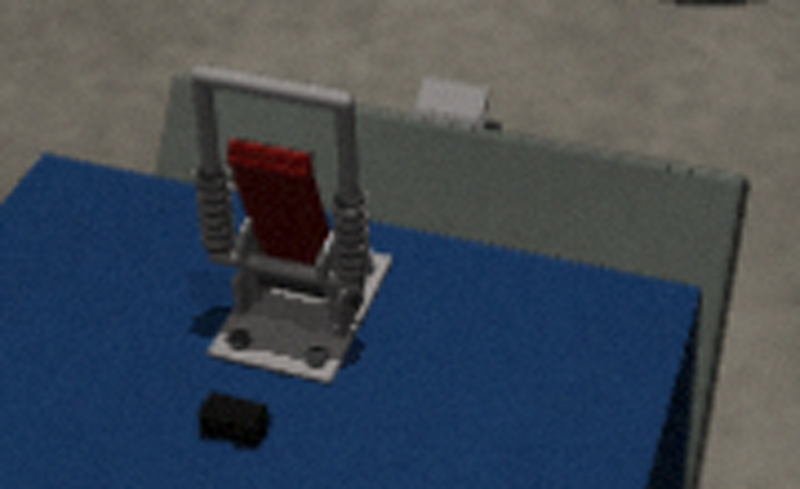

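```bash
cat >> h.py <<'E'
C0=np.array([.5427,.151,0]); O=np.array([-.177,-.984,0]); YB=np.array([-.984,.177,0])
def B(out,yb,z): return C0+out*O+yb*YB+np.array([0,0,z])   # box coords: outward, box y, z -> world
def rel(s=None):  # TCP in box coords, mm
    s=s or arm.sense(); d=s["position"]-C0; return np.round([d@O*1e3,d@YB*1e3,s["position"][2]*1e3],1)
def go(p,rpy,s=None):
    T=pose(s or arm.sense()); Rn=R.from_euler('xyz',rpy).as_matrix()
    print("slide",(T[:3,:3].T@(p-T[:3,3])*100).round(2),"dr",np.degrees(R.from_matrix(T[:3,:3].T@Rn).as_rotvec()).round(1))
E
python3 - <<'E'
from h import *
D=[np.pi,0,1.393]
print(rel()); go(B(.30,0,.40),D); go(B(.30,0,.12),D)
E
```

```text
[-370.5  399.9  199.5]
slide [-50.93 -59.2  -19.97] dr [-0.1  0.1 80.1]
slide [-50.93 -59.17   8.03] dr [-0.1  0.1 80.1]
```

Emit:
{"api": "move_arm", "payload": {"slide": [[0, 0, -5], [0, 0, -10], [0, 0, -15], [-1, -1, -20], [-4, -5, -20], [-8, -9, -20], [-12, -14, -20], [-16, -18, -20], [-19, -22, -20], [-22, -26, -20], [-25, -30, -20], [-28, -33, -20]], "dr": [[0, 0, 0], [0, 0, 0], [0, 0, 0], [0, 0, 5], [0, 0, 12], [0, 0, 20], [0, 0, 27], [0, 0, 34], [0, 0, 41], [0, 0, 48], [0, 0, 55], [0, 0, 60]], "claw": [-1, -1, -1, -1, -1, -1, -1, -1, -1, -1, -1, -1], "newtons": 20}}

```text
time_s: 1.3
position: [0.3569, 0.1969, 0.3999]
orientation: [-3.141, 0.001, 1.739]
force: [0.8, 0.8, 0.1]
opening: 0.032
```

```bash
python3 - <<'E'
from h import *
D=[np.pi,0,1.393];s=arm.sense()
print(rel(),s["q"].round(2),s["opening"]); go(B(.30,0,.40),D); go(B(.30,0,.12),D)
E
```

```text
[-12.3 191.  399.9] [-0.93 -0.2   0.25  1.61  0.05  1.73 -0.5 ] 0.031805372025751164
slide [-3.585e+01  7.370e+00  1.000e-02] dr [-0.   0.  19.8]
slide [-35.83   7.38  28.01] dr [-0.   0.  19.8]
```

Emit:
{"api": "move_arm", "payload": {"slide": [[-5, 1, 0], [-10, 2, 0], [-15, 3, 0], [-20, 4, 0], [-25, 5, 0], [-30, 6, 0], [-35.8, 7.4, 0], [-35.8, 7.4, 4], [-35.8, 7.4, 9], [-35.8, 7.4, 14], [-35.8, 7.4, 19], [-35.8, 7.4, 24]], "dr": [[0, 0, 3], [0, 0, 6], [0, 0, 9], [0, 0, 12], [0, 0, 15], [0, 0, 18], [0, 0, 19.8], [0, 0, 19.8], [0, 0, 19.8], [0, 0, 19.8], [0, 0, 19.8], [0, 0, 19.8]], "claw": [-1, -1, -1, -1, -1, -1, -1, -1, -1, -1, -1, -1]}}

```text
time_s: 2.5
position: [0.4892, -0.1437, 0.1581]
orientation: [-3.141, 0.0, 1.393]
force: [1.3, 0.3, -0.7]
opening: 0.005
```

```bash
python3 - <<'E'
from h import *
D=[np.pi,0,1.393];s=arm.sense()
print(rel(),s["q"].round(2),s["force"]); go(B(.27,0,.12),D)
E
```

```text
[299.5   0.5 158.1] [-0.57  0.12  0.83  1.85 -0.09  1.21  0.11] [ 1.27963722  0.29968139 -0.67861698]
slide [2.96 0.05 3.81] dr [-0.  0.  0.]
```

Emit:
{"api": "move_arm", "payload": {"slide": [[0, 0, 3.8], [3, 0, 3.8], [5, 0, 3.8], [6.5, 0, 3.6], [8, 0, 3.2], [9, 0, 2.8], [10, 0, 2.3], [11, 0, 1.8], [12, 0, 1.2], [13, 0, 0.6], [14, 0, -0.2], [14.5, 0, -0.7]], "dr": [[0, 0, 0], [0, 0, 0], [0, 0, 0], [0, 0, 0], [0, 0, 0], [0, 0, 0], [0, 0, 0], [0, 0, 0], [0, 0, 0], [0, 0, 0], [0, 0, 0], [0, 0, 0]], "claw": [-1, -1, -1, -1, -1, -1, -1, -1, -1, -1, -1, -1]}}

```text
time_s: 3.7
position: [0.5134, -0.0084, 0.1702]
orientation: [-3.139, 0.004, 1.385]
force: [-28.0, -15.9, 49.7]
opening: 0.001
```

```bash
python3 - <<'E'
from h import *
s=arm.sense()
print(rel(),(s["force"]@O).round(1),s["force"].round(1))
c=arm.camera("side");cv2.imwrite("pics/d.png",cv2.resize(c["pixels"][200:330,190:400],(800,495),interpolation=2))
E
```

```text
[162.1   0.6 170.2] 20.6 [-28.  -15.9  49.7]
```

View pics/d.png

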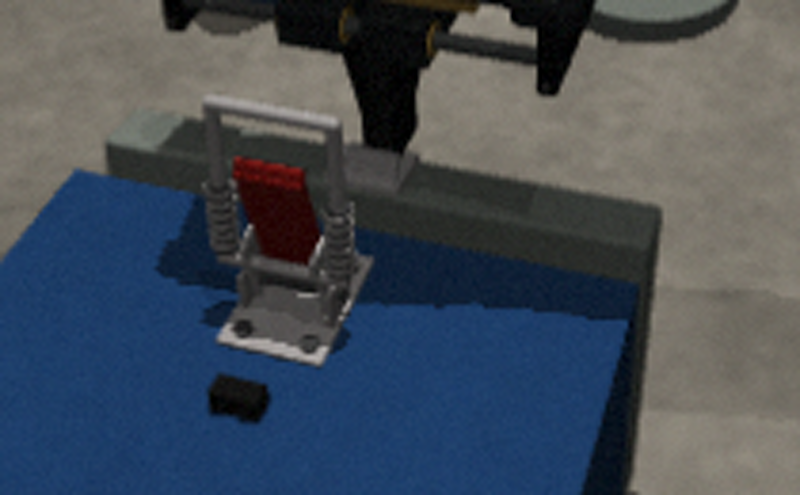

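Door is nearly up, but the force (50 N up) is odd; check before continuing.

```bash
python3 - <<'E'
from h import *
s=arm.sense()
F,M=s["force"],s["torque"];print(F.round(1),M.round(2),s["q"].round(3),s["effort"].round(1))
b=np.stack([O,YB,[0,0,1]]);print("F box",(b@F).round(1),"M box(out,y,z)",(b@M).round(2))
c=arm.camera("side");W=cloud(c);d=W-C0
o=d@O*1e3;y=d@YB*1e3;z=W[...,2]*1e3
for y0 in(-110,-70,-40,40,70,110):
    m=(abs(y-y0)<6)&(o>95)&(o<260)&(z>120)&(z<260)
    if m.sum():
        i=np.argsort(o[m]);k=i[::max(1,len(i)//8)];print(y0,np.c_[o[m],z[m]][k].round(0).tolist())
c=arm.camera("wrist");cv2.imwrite("pics/e.png",c["pixels"])
c=arm.camera("top");cv2.imwrite("pics/f.png",cv2.resize(c["pixels"][120:280,90:300],(787,600),interpolation=2))
E
```

```text
[-36.1 -20.   71.3] [-4.3   8.59  0.28] [-0.76   0.112  0.737  1.824 -0.077  1.238 -0.184] [ -7.  -10.7  -5.5 -23.5  -5.7 -12.5  -0.2]
F box [26.1 32.  71.3] M box(out,y,z) [-7.69  5.75  0.28]
-110 [[95.0, 196.0], [100.0, 195.0], [120.0, 178.0], [122.0, 187.0], [123.0, 181.0], [126.0, 195.0], [135.0, 193.0], [144.0, 192.0], [151.0, 190.0]]
-70 [[95.0, 195.0], [97.0, 195.0], [101.0, 196.0], [123.0, 192.0], [134.0, 192.0], [138.0, 193.0], [141.0, 192.0], [146.0, 193.0], [150.0, 191.0]]
-40 [[97.0, 195.0], [133.0, 193.0], [135.0, 193.0], [138.0, 193.0], [141.0, 192.0], [143.0, 192.0], [146.0, 191.0], [149.0, 190.0], [151.0, 190.0], [154.0, 190.0]]
40 [[95.0, 195.0], [119.0, 177.0], [121.0, 181.0], [122.0, 194.0], [123.0, 191.0], [129.0, 193.0], [136.0, 192.0], [145.0, 192.0], [152.0, 191.0]]
70 [[95.0, 196.0], [118.0, 179.0], [121.0, 182.0], [122.0, 187.0], [123.0, 192.0], [128.0, 193.0], [135.0, 194.0], [143.0, 192.0], [151.0, 191.0]]
110 [[96.0, 196.0], [119.0, 182.0], [120.0, 177.0], [122.0, 190.0], [123.0, 194.0], [128.0, 194.0], [135.0, 193.0], [143.0, 192.0], [151.0, 192.0]]
```

View pics/e.png

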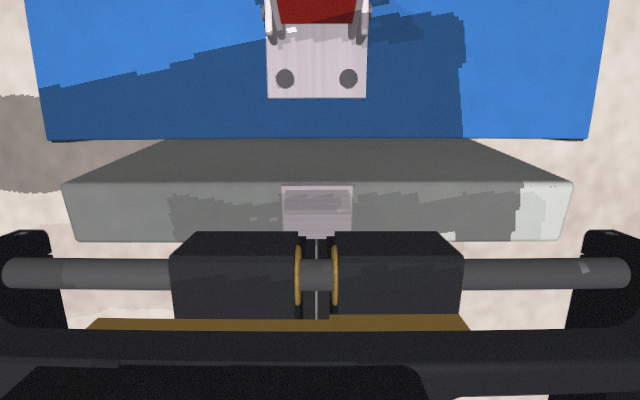

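Wrist view: finger seems just outside the keeper (315,215), no visible contact of body with the door.

View pics/f.png

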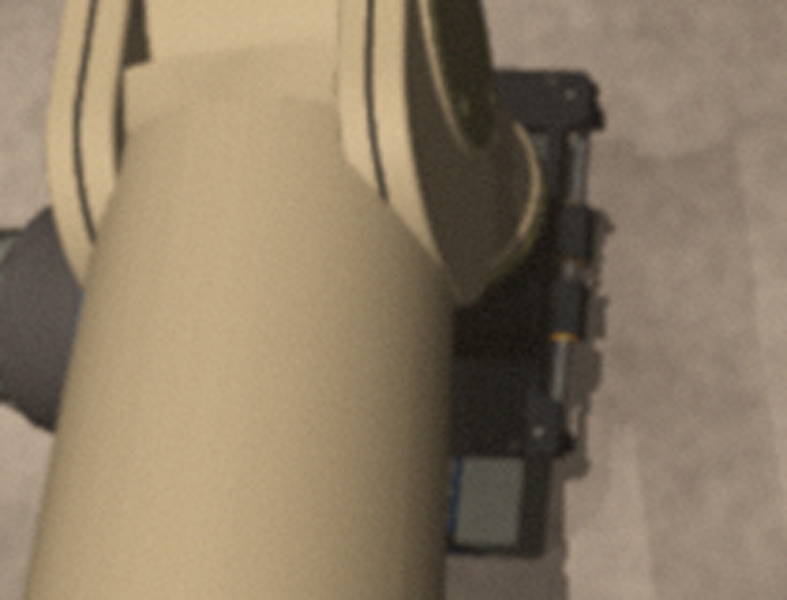

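Emit:
{"api": "move_arm", "payload": {"slide": [[-1, 0, -1]], "dr": [[0, 0, 0]], "claw": [-1]}}

```text
time_s: 4.0
position: [0.5116, -0.0163, 0.1814]
orientation: [-3.139, 0.002, 1.389]
force: [-0.2, 0.3, -0.5]
opening: 0.004
```

```bash
python3 - <<'E'
from h import *
s=arm.sense();b=np.stack([O,YB,[0,0,1]])
print(rel(),s["time_s"],"F box",(b@s["force"]).round(1),"M",(b@s["torque"]).round(2),s["q"].round(3),s["effort"].round(1))
c=arm.camera("side");cv2.imwrite("pics/g.png",c["pixels"])
s=arm.sense();print(rel(),s["time_s"],"F box",(b@s["force"]).round(1),s["effort"].round(1))
E
```

```text
[170.1   1.  181.4] 4.0 F box [-0.2  0.2 -0.5] M [-0.01  0.12  0.04] [-0.751  0.096  0.744  1.814 -0.066  1.261 -0.172] [  0.8 -33.    4.  -38.4   0.1  -0.   -0.4]
[173.   -0.5 183.6] 4.05 F box [ 3.3 -1.9  3. ] [ -7.4 -24.4  -5.  -33.   -1.5  -0.1  -0.2]
```

View pics/g.png

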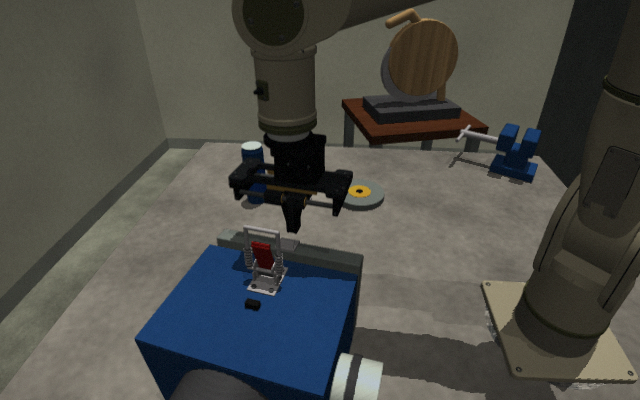

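Emit:
{"api": "move_arm", "payload": {"slide": [[-2, 0, 0], [-2, 0, 0.5], [-2, 0, 1.5], [-1, 0, 2], [0.5, 0, 2], [1.3, 0, 2], [1.7, 0, 2], [2.1, 0, 2], [2.4, 0, 2]], "dr": [[0, 8, 0], [0, 16, 0], [0, 24, 0], [0, 25, 0], [0, 25, 0], [0, 25, 0], [0, 25, 0], [0, 25, 0], [0, 25, 0]], "claw": [-1, -1, -1, -1, -1, -1, -1, -1, -1]}}

```text
time_s: 4.95
position: [0.517, 0.0035, 0.1638]
orientation: [3.14, -0.434, 1.385]
force: [-1.6, -5.2, 2.6]
opening: 0.005
```

```bash
cat >> h.py <<'E'
def st():
    s=arm.sense();b=np.stack([O,YB,[0,0,1]])
    print("t",s["time_s"],"rel",rel(s),"F box",(b@s["force"]).round(1),"rpy",s["orientation"].round(3))
def prof(c,ys=(-100,-50,50,100),s=None):
    W=cloud(c,s);d=W-C0;o=d@O*1e3;y=d@YB*1e3;z=W[...,2]*1e3
    for y0 in ys:
        m=(abs(y-y0)<8)&(o>105)&(o<260)&(z>184)&(z<205)
        print(y0,m.sum(),np.percentile(o[m],[2,50,98]).round(1) if m.sum()>5 else '')
E
python3 - <<'E'
from h import *
st();c=arm.camera("side");prof(c)
E
```

```text
t 4.95 rel [149.7  -0.9 163.8] F box [5.4 0.7 2.6] rpy [ 3.14  -0.434  1.385]
-100 126 [115.2 124.9 148.5]
-50 54 [116.6 139.9 149.2]
50 161 [115.1 124.9 148.2]
100 169 [115.3 125.7 148.2]
```

Emit:
{"api": "move_arm", "payload": {"slide": [[0.36, 0, 0.17], [0.72, 0, 0.34], [1.0, 0, 0.47], [1.2, 0, 0.55], [1.35, 0, 0.62], [1.5, 0, 0.7], [1.5, 0, 0.7]], "dr": [[0, 0, 0], [0, 0, 0], [0, 0, 0], [0, 0, 0], [0, 0, 0], [0, 0, 0], [0, 0, 0]], "claw": [-1, -1, -1, -1, -1, -1, -1]}}

```text
time_s: 5.7
position: [0.5204, 0.018, 0.1642]
orientation: [3.139, -0.432, 1.384]
force: [-4.4, -12.2, 7.8]
opening: 0.005
```

```bash
python3 - <<'E'
from h import *
st();c=arm.camera("side");prof(c);st()
E
```

```text
t 5.7 rel [134.8  -1.6 164.2] F box [12.8  2.2  7.8] rpy [ 3.139 -0.432  1.384]
-100 100 [105.6 118.9 133.4]
-50 18 [114.3 132.4 135.3]
50 121 [105.8 120.2 134.1]
100 128 [105.3 119.3 134.1]
t 5.75 rel [134.8  -1.6 164.2] F box [12.4  1.9  6.6] rpy [ 3.139 -0.432  1.384]
```

```bash
python3 - <<'E'
from h import *
D=[np.pi,0,1.393]
for p in ((.133,0,.164),(.18,0,.18),(.18,0,.37),(.01,0,.37)): go(B(*p),D)
c=np.load("side.npy",allow_pickle=True).item()
for n in("side","top"):
    c=np.load(n+".npy",allow_pickle=True).item();W=cloud(c);d=W-C0;o=d@O*1e3;y=d@YB*1e3;z=W[...,2]*1e3
    h=cv2.cvtColor(c["pixels"],cv2.COLOR_BGR2HSV);red=((h[...,0]<8)|(h[...,0]>172))&(h[...,1]>150)&(abs(y)<30)
    m=(z>200)&(z<310)&(o>0)&(o<100)&(abs(y)<40)
    for z0 in range(205,305,10):
        k=m&(abs(z-z0)<5);r=k&red;k=k&~red
        print(n,z0,k.sum(),[np.percentile(a[k],[5,50,95]).round(0) for a in(o,y)] if k.sum() else'',r.sum(),[np.percentile(a[r],[5,50,95]).round(0) for a in(o,y)] if r.sum() else'')
E
```

```text
slide [ 0.16 -0.16  0.09] dr [  0.3 -24.8  -0.5]
slide [-3.43 -0.11 -3.33] dr [  0.3 -24.8  -0.5]
slide [  4.52  -0.06 -20.58] dr [  0.3 -24.8  -0.5]
slide [ 19.96  -0.23 -13.46] dr [  0.3 -24.8  -0.5]
side 205 88 [array([ 1., 46., 51.]), array([-19.,  -1.,  19.])] 0 
side 215 72 [array([41., 45., 51.]), array([-20.,  -2.,  19.])] 7 [array([52., 53., 54.]), array([-10.,  -3.,   3.])]
side 225 151 [array([40., 42., 47.]), array([-23.,  -1.,  25.])] 44 [array([50., 51., 53.]), array([-13.,  -4.,   6.])]
side 235 134 [array([39., 42., 48.]), array([-26., -14.,  28.])] 59 [array([47., 49., 50.]), array([-12.,  -0.,  12.])]
side 245 98 [array([40., 42., 47.]), array([-28., -14.,  28.])] 66 [array([45., 46., 47.]), array([-11.,   1.,  12.])]
side 255 118 [array([41., 43., 49.]), array([-28.,  -1.,  28.])] 71 [array([42., 43., 45.]), array([-11.,   0.,  13.])]
side 265 60 [array([41., 45., 48.]), array([-26., -13.,  26.])] 73 [array([40., 41., 43.]), array([-12.,   1.,  13.])]
side 275 64 [array([43., 46., 48.]), array([-27., -10.,  26.])] 86 [array([39., 41., 43.]), array([-12.,   0.,  11.
[... 396 characters left out ...]
, 54., 55.]), array([-9.,  0.,  9.])]
top 235 47 [array([43., 49., 52.]), array([-25.,  11.,  27.])] 38 [array([50., 52., 53.]), array([-9.,  0.,  9.])]
top 245 33 [array([44., 49., 51.]), array([-25., -12.,  28.])] 37 [array([47., 49., 50.]), array([-10.,   0.,  10.])]
top 255 74 [array([43., 47., 51.]), array([-27.,   6.,  27.])] 31 [array([45., 47., 48.]), array([-10.,  -1.,  10.])]
top 265 61 [array([43., 44., 49.]), array([-24.,  -2.,  24.])] 2 [array([43., 43., 43.]), array([-8.,  0.,  8.])]
top 275 28 [array([43., 45., 50.]), array([-23.,   0.,  25.])] 0 
top 285 15 [array([48., 50., 51.]), array([-24.,  21.,  25.])] 0 
top 295 101 [array([46., 49., 52.]), array([-22.,   2.,  23.])] 0
```

Emit:
{"api": "move_arm", "payload": {"slide": [[0.2, -0.1, 0.1], [0.2, -0.1, 0.1], [-3.4, -0.1, -3.3], [-2, -0.1, -8], [0, -0.1, -12.5], [3, -0.1, -17], [4.5, -0.1, -20.5], [8.5, -0.1, -18.8], [12.5, -0.1, -17], [16.5, -0.2, -15.2], [20, -0.2, -13.5], [20, -0.2, -13.5]], "dr": [[0, 0, 0], [0, 0, 0], [0, 0, 0], [0, -6, 0], [0, -12, 0], [0, -18, 0], [0.3, -24.8, -0.5], [0.3, -24.8, -0.5], [0.3, -24.8, -0.5], [0.3, -24.8, -0.5], [0.3, -24.8, -0.5], [0.3, -24.8, -0.5]], "claw": [-1, -1, -1, -1, -1, -1, -1, -1, -1, -1, -1, -1]}}

```text
time_s: 6.95
position: [0.5402, 0.1491, 0.3685]
orientation: [-3.137, 0.001, 1.403]
force: [-0.3, -0.8, -0.4]
opening: 0.008
```

```bash
python3 - <<'E'
from h import *
st();c=arm.camera("side");prof(c)
D=[np.pi,0,1.393]
go(B(.01,0,.25),D)
E
```

```text
t 6.95 rel [  2.3   2.1 368.5] F box [ 0.8  0.2 -0.4] rpy [-3.137e+00  1.000e-03  1.403e+00]
-100 101 [105.7 119.2 133.6]
-50 19 [114.7 132.3 134.9]
50 120 [105.6 119.1 134. ]
100 130 [105.4 118.2 134. ]
slide [-0.38  0.15 11.9 ] dr [-0.2  0.1  0.3]
```

Emit:
{"api": "move_arm", "payload": {"slide": [[-0.4, 0.15, 4], [-0.4, 0.15, 8.5], [-0.4, 0.15, 13], [-1.5, 0.15, 13], [-2.5, 0.15, 13], [-3.3, 0.15, 13], [-4.1, 0.15, 13], [-4.9, 0.15, 13], [-5.7, 0.15, 13.1], [-6.3, 0.15, 13.2], [-6.8, 0.15, 13.3]], "dr": [[0, 0, 0.3], [0, 0, 0.3], [0, 0, 0.3], [0, 0, 0.3], [0, 0, 0.3], [0, 0, 0.3], [0, 0, 0.3], [0, 0, 0.3], [0, 0, 0.3], [0, 0, 0.3], [0, 0, 0.3]], "claw": [-1, -1, -1, -1, -1, -1, -1, -1, -1, -1, -1]}}

```text
time_s: 8.1
position: [0.5298, 0.0774, 0.2362]
orientation: [-3.139, 0.002, 1.393]
force: [-0.5, 1.1, 0.5]
opening: 0.004
```

```bash
python3 - <<'E'
from h import *
st();c=arm.camera("side");prof(c);st()
cv2.imwrite("pics/h.png",cv2.resize(c["pixels"][200:330,190:400],(800,495),interpolation=2))
E
```

```text
t 8.1 rel [ 74.7  -0.3 236.2] F box [-1.   0.7  0.5] rpy [-3.139e+00  2.000e-03  1.393e+00]
-100 98 [105.4 119.2 133.3]
-50 102 [106.  119.1 133.1]
50 121 [105.7 119.2 134.1]
100 130 [105.7 119.4 134. ]
t 8.15 rel [ 75.4  -0.4 236. ] F box [-0.7  0.5 -0.2] rpy [-3.138e+00  2.000e-03  1.393e+00]
```

View pics/h.png

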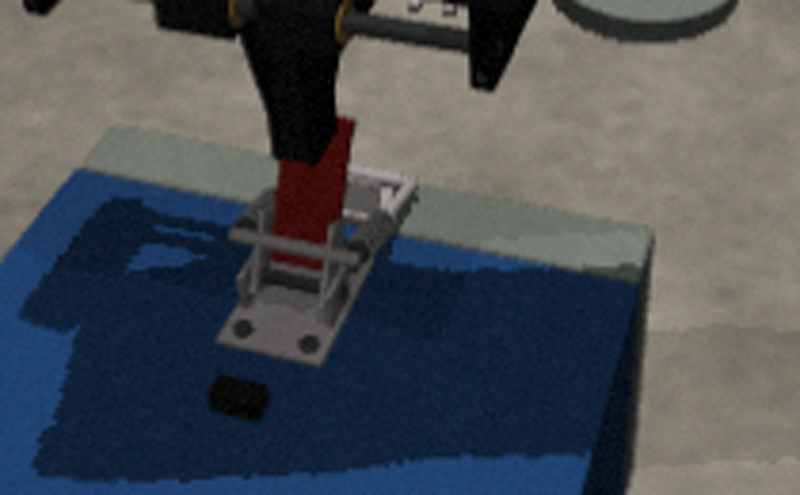

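Lever is forward, loop has fallen (bar ~ (370,180) in crop) near the keeper. Push to the stop.

Emit:
{"api": "move_arm", "payload": {"slide": [[-0.5, 0, 0], [-0.9, 0, 0], [-1.2, 0, 0], [-1.4, 0, 0]], "dr": [[0, 0, 0], [0, 0, 0], [0, 0, 0], [0, 0, 0]], "claw": [-1, -1, -1, -1]}}

```text
time_s: 8.55
position: [0.5272, 0.0625, 0.2361]
orientation: [-3.138, 0.002, 1.392]
force: [0.4, -0.1, -0.3]
opening: 0.007
```

```bash
python3 - <<'E'
from h import *
st()
E
```

```text
t 8.55 rel [ 89.9  -0.4 236.1] F box [ 0.  -0.4 -0.3] rpy [-3.138e+00  2.000e-03  1.392e+00]
```

Emit:
{"api": "move_arm", "payload": {"slide": [[1, 0, -3], [1, 0, -7], [2, 0, -12], [2, 0, -16], [2, 0, -18]], "dr": [[0, 0, 0], [0, 0, 0], [0, 0, 0], [0, 0, 0], [0, 0, 0]], "claw": [-1, -1, -1, -1, -1]}}

```text
time_s: 9.05
position: [0.5319, 0.0827, 0.4196]
orientation: [3.141, 0.0, 1.393]
force: [-0.5, -0.2, -1.2]
opening: 0.005
```

```bash
cat >> h.py <<'E'
def latch(c,s=None):
    W=cloud(c,s);d=W-C0;o=d@O*1e3;y=d@YB*1e3;z=W[...,2]*1e3
    h=cv2.cvtColor(c["pixels"],cv2.COLOR_BGR2HSV);red=((h[...,0]<8)|(h[...,0]>172))&(h[...,1]>120)&(abs(y)<40)&(z>190)&(z<300)&(abs(o-50)<110)
    for o0 in range(-25,125,10):
        k=red&(abs(o-o0)<5)
        if k.sum()>3: print(" lever out",o0,"z",np.percentile(z[k],[5,50,95]).round(1),k.sum())
    for nm,lo,hi in(("legs",22,27),("mid",0,12)):
      for o0 in range(62,150,6):
        k=(abs(y)>lo)&(abs(y)<hi)&(abs(o-o0)<3)&(z>150)&(z<310)&~red
        if k.sum()>3: print(" ",nm,o0,np.percentile(z[k],[5,50,95]).round(1),k.sum())
E
python3 - <<'E'
from h import *
st();s=arm.sense();c=arm.camera("side");latch(c)
cw=arm.camera("wrist");print("wrist");latch(cw,s)
a=cv2.resize(c["pixels"][220:300,220:350],(800,492),interpolation=2)
cv2.imwrite("pics/i.png",a);cv2.imwrite("pics/j.png",cw["pixels"])
E
```

```text
t 9.05 rel [ 69.1  -1.5 419.6] F box [ 0.3  0.5 -1.2] rpy [3.141 0.    1.393]
 lever out 55 z [210.2 212.7 214.8] 38
 lever out 65 z [219.2 224.7 230.1] 114
 lever out 75 z [229.7 236.3 243.2] 200
 lever out 85 z [243.4 250.8 257.6] 203
 lever out 95 z [257.3 258.8 260.4] 48
  legs 62 [194.9 223.5 225.5] 34
  legs 68 [195.  224.  225.6] 27
  legs 74 [194.3 222.2 224.9] 21
  legs 80 [194.9 220.7 222.5] 22
  legs 86 [193.9 218.6 220.6] 23
  legs 92 [194.6 196.2 218.9] 14
  legs 98 [194.8 203.5 213.5] 12
  legs 104 [193.8 196.  212.1] 17
  legs 110 [194.8 208.3 211.5] 11
  legs 116 [195.  196.7 208.6] 17
  legs 122 [195.5 196.8 207.6] 11
  legs 128 [195.4 196.2 206.8] 12
  legs 134 [194.  195.7 196. ] 4
  mid 62 [198.2 214.2 221.8] 5
  mid 68 [196.7 197.7 198.5] 17
  mid 92 [194.6 228.1 260.5] 8
  mid 98 [195.1 196.3 259.8] 11
  mid 104 [195.4 201.7 207.4] 48
  mid 110 [206.2 210.6 213.8] 33
  mid 122 [199.8 203.8 206.1] 24
  mid 128 [204.  205.5 206.2] 14
wrist
 lever out 65 z [214.2 220.1 225.4] 197
 lever out 75 z [226.9 233.4 240.2] 268
 lever out 85 z [241.3 248.4 255.3] 302
 lever out 95 z [255.  256.7 258.2] 162
  legs 62 [218.5 222.2 224.2] 46
  legs 68 [220.8 222.5 224.1] 46
  legs 74 [219.5 221.  222.5] 41
  legs 80 [217.6 219.  220.6] 39
  legs 86 [215.7 217.3 218.8] 40
  legs 92 [211.8 215.6 217.4] 33
  legs 98 [210.  211.3 213.6] 36
  legs 104 [192.8 209.5 210.9] 35
  legs 110 [193.8 207.6 209.1] 32
  legs 116 [192.1 206.3 207.8] 34
  legs 122 [193.9 204.6 205.7] 38
  legs 128 [201.3 203.2 204.6] 20
  legs 134 [190.7 192.8 193.8] 24
  mid 62 [221.  222.4 223.5] 21
  mid 110 [209.3 210.8 211.9] 60
  mid 116 [196.6 197.6 198.5] 38
  mid 122 [196.2 197.7 202.9] 109
  mid 128 [201.5 202.8 204.4] 73
  mid 134 [196.4 197.4 198.8] 54
```

View pics/i.png

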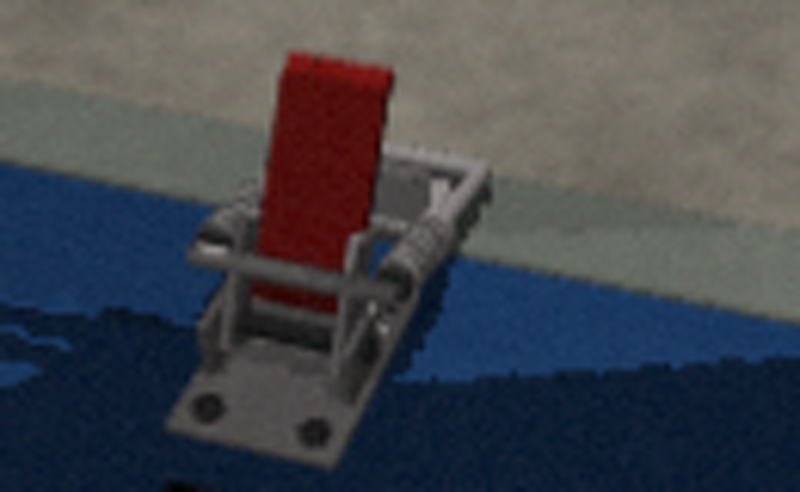

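View pics/j.png

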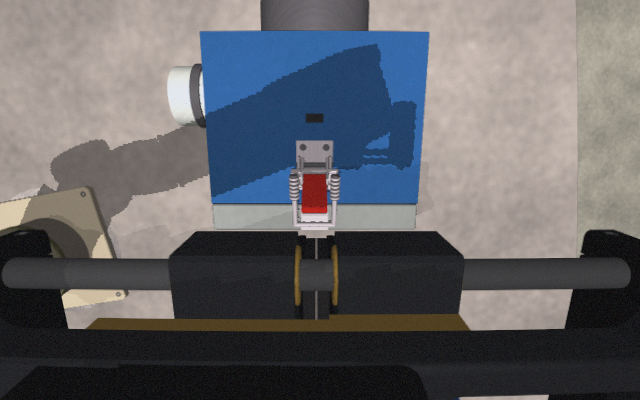

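Loop bar lies at out 128 mm, z ~201, outside the lip (tip at 110 mm); lever at its stop. Now bring the lever back.

Emit:
{"api": "move_arm", "payload": {"slide": [[-3, -0.15, 0], [-6, -0.15, 2], [-6, -0.15, 7], [-6, -0.15, 12], [-6, -0.15, 16.7], [-5, -0.15, 16.7], [-4, -0.15, 16.7], [-3.2, -0.15, 16.7], [-2.4, -0.15, 16.7], [-1.6, -0.15, 16.7], [-0.8, -0.15, 16.7], [0, -0.15, 16.7]], "dr": [[0, 0, 0], [0, 0, 0], [0, 0, 0], [0, 0, 0], [0, 0, 0], [0, 0, 0], [0, 0, 0], [0, 0, 0], [0, 0, 0], [0, 0, 0], [0, 0, 0], [0, 0, 0]], "claw": [-1, -1, -1, -1, -1, -1, -1, -1, -1, -1, -1, -1]}}

```text
time_s: 10.35
position: [0.5312, 0.0833, 0.2522]
orientation: [3.14, 0.0, 1.392]
force: [0.2, -0.7, -0.8]
opening: 0.009
```

```bash
python3 - <<'E'
from h import *
st();c=arm.camera("side");latch(c)
E
```

```text
t 10.35 rel [ 68.6  -0.7 252.2] F box [ 0.7 -0.3 -0.8] rpy [3.14  0.    1.392]
 lever out 55 z [210.5 212.7 275.1] 41
 lever out 65 z [219.9 224.9 230.9] 117
 lever out 75 z [229.7 236.5 243.9] 205
 lever out 85 z [243.8 250.  256.8] 165
 lever out 95 z [257.2 258.7 260. ] 31
  legs 62 [194.9 223.4 225.9] 37
  legs 68 [195.  224.1 226.1] 26
  legs 74 [194.7 221.9 224.2] 23
  legs 80 [195.  221.2 222.7] 21
  legs 86 [195.1 218.2 220.8] 27
  legs 92 [195.  196.3 219.1] 10
  legs 98 [195.2 211.2 214.5] 14
  legs 104 [193.9 197.4 212. ] 15
  legs 110 [194.9 196.5 210.1] 14
  legs 116 [195.4 201.1 210.2] 14
  legs 122 [195.7 196.5 208. ] 13
  legs 128 [195.5 195.9 205.5] 10
  mid 62 [276.9 293.8 308.2] 182
  mid 68 [196.8 283.  305.6] 48
  mid 74 [278.7 291.5 307.2] 29
  mid 80 [279.6 287.6 302.9] 13
  mid 92 [195.7 196.2 196.7] 4
  mid 98 [195.3 195.8 259.8] 10
  mid 104 [195.4 200.7 206.7] 43
  mid 110 [204.2 210.1 213.8] 37
  mid 122 [199.9 203.6 207.3] 18
  mid 128 [202.6 205.3 206.6] 19
```

```bash
python3 - <<'E'
from h import *
st();s=arm.sense()
for n in("side","top"):
    c=arm.camera(n);W=cloud(c);d=W-C0;o=d@O*1e3;y=d@YB*1e3;z=W[...,2]*1e3
    m=(abs(o-70)<45)&(abs(y)<25)&(z>262)&(z<400)
    for z0 in range(265,345,8):
        k=m&(abs(z-z0)<4)
        if k.sum()>2: print(n,z0,k.sum(),"o",np.percentile(o[k],[2,50,98]).round(0),"y",np.percentile(y[k],[2,98]).round(0))
    v,u=np.where(m&(z<330)); print(u.min(),u.max(),v.min(),v.max()) if len(u) else 0
    if n=="side": cv2.imwrite("pics/k.png",cv2.resize(c["pixels"][190:300,200:360],(800,550),interpolation=2))
E
```

```text
t 10.4 rel [ 67.1  -0.4 251.9] F box [-1.3 -0.4  0.1] rpy [3.141 0.    1.394]
side 273 20 o [56. 58. 74.] y [-10.   8.]
side 281 81 o [56. 59. 77.] y [-10.   8.]
side 289 84 o [56. 58. 76.] y [-10.   8.]
side 297 78 o [56. 58. 75.] y [-10.   9.]
side 305 88 o [56. 58. 77.] y [-11.  11.]
side 313 97 o [56. 58. 76.] y [-12.  13.]
side 321 120 o [56. 58. 66.] y [-15.  14.]
side 329 55 o [56. 57. 59.] y [-17.  14.]
side 337 12 o [56. 57. 58.] y [-16. -11.]
250 276 204 237
top 281 3 o [79. 79. 80.] y [-9.  6.]
top 329 3 o [78. 79. 79.] y [-11.  -8.]
173 183 177 194
```

View pics/k.png

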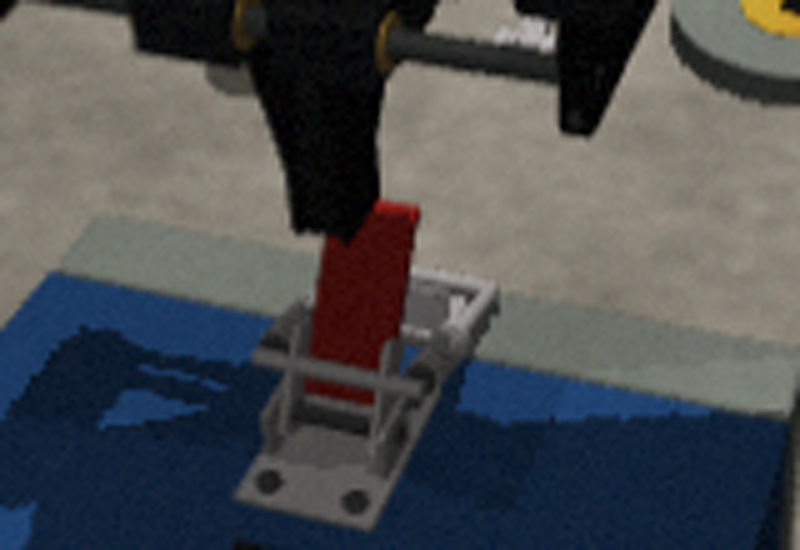

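Fingertips really end ~20 mm behind the reported TCP (seen tip z≈272 vs 252), so the finger passed over the lever; loop still outside the lip. Redo 20 mm lower.

Emit:
{"api": "move_arm", "payload": {"slide": [[-1.5, 0, -1.5], [-5.8, 0, -1.5], [-5.8, 0, -1.5], [-5.8, 0, 2.4], [-5.8, 0, 2.4], [-4.6, 0, 2.4], [-3.6, 0, 2.4], [-2.8, 0, 2.4], [-2.0, 0, 2.4], [-1.3, 0, 2.4], [-0.7, 0, 2.4], [0, 0, 2.4]], "dr": [[0, 0, 0], [0, 0, 0], [0, 0, 0], [0, 0, 0], [0, 0, 0], [0, 0, 0], [0, 0, 0], [0, 0, 0], [0, 0, 0], [0, 0, 0], [0, 0, 0], [0, 0, 0]], "claw": [-1, -1, -1, -1, -1, -1, -1, -1, -1, -1, -1, -1]}}

```text
time_s: 11.7
position: [0.531, 0.0836, 0.2278]
orientation: [3.141, 0.001, 1.393]
force: [0.1, -2.2, 1.3]
opening: 0.007
```

```bash
python3 - <<'E'
from h import *
st();c=arm.camera("side");latch(c)
E
```

```text
t 11.7 rel [ 68.4  -0.4 227.8] F box [ 2.1 -0.5  1.3] rpy [3.141e+00 1.000e-03 1.393e+00]
 lever out 55 z [223.9 253.3 275.4] 515
 lever out 65 z [256.2 275.4 289.5] 9
  legs 62 [194.7 222.7 225.5] 20
  legs 68 [195.  222.  223.5] 24
  legs 74 [194.7 196.3 222.3] 18
  legs 80 [195.3 196.7 219.6] 13
  legs 86 [194.7 196.2 214.8] 12
  legs 92 [194.8 204.2 214.3] 14
  legs 98 [194.3 202.5 211.5] 12
  legs 104 [194.4 196.7 210.1] 18
  legs 110 [196.2 197.2 208.3] 13
  legs 116 [194.3 196.6 206.5] 12
  legs 122 [194.9 195.3 196.6] 6
  legs 128 [194.4 195.9 196.3] 8
  legs 134 [195.1 195.5 196.8] 4
  mid 62 [276.5 289.5 300.2] 103
  mid 68 [197.3 268.9 286.4] 23
  mid 74 [254.2 266.7 286. ] 24
  mid 80 [197.4 265.1 283.2] 15
  mid 86 [195.  196.1 197. ] 5
  mid 92 [194.  195.8 196.9] 15
  mid 98 [194.7 195.9 197.1] 19
  mid 104 [194.5 200.4 206.4] 89
  mid 110 [205.6 210.6 213.7] 71
  mid 128 [198.8 200.1 201.2] 28
  mid 134 [198.8 199.5 200.3] 23
```

Emit:
{"api": "move_arm", "payload": {"slide": [[0.6, 0, -0.3], [1.3, 0, -0.8], [1.8, 0, -0.7], [2.3, 0, -0.6], [2.8, 0, -0.4], [3.3, 0, -0.1], [3.7, 0, 0.2], [4.1, 0, 0.5], [4.4, 0, 0.8], [4.7, 0, 1.1]], "dr": [[0, 0, 0], [0, 0, 0], [0, 0, 0], [0, 0, 0], [0, 0, 0], [0, 0, 0], [0, 0, 0], [0, 0, 0], [0, 0, 0], [0, 0, 0]], "claw": [-1, -1, -1, -1, -1, -1, -1, -1, -1, -1]}}

```text
time_s: 12.75
position: [0.5395, 0.1314, 0.2164]
orientation: [3.141, 0.001, 1.394]
force: [-0.3, -3.3, 2.3]
opening: 0.004
```

```bash
python3 - <<'E'
from h import *
st();c=arm.camera("side");latch(c)
E
```

```text
t 12.75 rel [ 19.8  -0.3 216.4] F box [ 3.3 -0.3  2.3] rpy [3.141e+00 1.000e-03 1.394e+00]
 lever out -5 z [241.8 247.5 248.7] 74
 lever out 5 z [239.  240.9 260.6] 49
 lever out 15 z [234.  238.1 270.3] 33
 lever out 25 z [229.  231.5 258.3] 32
 lever out 35 z [223.9 226.7 228.1] 19
 lever out 45 z [219.6 221.5 223.1] 21
  legs 62 [194.7 213.  215.1] 19
  legs 68 [195.3 213.  214.9] 20
  legs 74 [194.9 202.5 213. ] 10
  legs 80 [194.7 208.6 210.4] 13
  legs 86 [195.1 206.6 210.1] 15
  legs 92 [195.3 196.4 209. ] 22
  legs 98 [195.1 205.5 207.9] 25
  legs 104 [193.8 196.2 207.1] 27
  legs 110 [195.4 196.1 202.7] 14
  legs 116 [194.2 195.6 195.9] 4
  mid 68 [196.7 197.3 198.6] 9
  mid 74 [196.5 197.7 199.2] 36
  mid 80 [196.5 197.6 198.9] 40
  mid 86 [194.9 195.9 197.3] 25
  mid 92 [194.1 195.7 197.2] 40
  mid 98 [194.9 195.9 196.9] 33
  mid 104 [194.3 200.3 206. ] 101
  mid 110 [204.5 205.1 205.8] 4
  mid 128 [199.6 200.2 201.4] 5
  mid 134 [199.2 199.8 200.9] 17
```

Emit:
{"api": "move_arm", "payload": {"slide": [[0.3, 0, 0.5], [0.5, 0, 1.0], [0.7, 0, 1.5], [0.8, 0, 1.9], [0.8, 0, 2.2], [0.8, 0, 2.4], [0.8, 0, 2.4]], "dr": [[0, 0, 0], [0, 0, 0], [0, 0, 0], [0, 0, 0], [0, 0, 0], [0, 0, 0], [0, 0, 0]], "claw": [-1, -1, -1, -1, -1, -1, -1]}}

```text
time_s: 13.5
position: [0.5406, 0.1402, 0.1939]
orientation: [-3.142, -0.001, 1.395]
force: [-10.4, -1.3, 20.6]
opening: 0.007
```

```bash
python3 - <<'E'
from h import *
st()
E
```

```text
t 13.5 rel [ 11.    0.2 193.9] F box [ 3.1 10.  20.6] rpy [-3.142e+00 -1.000e-03  1.395e+00]
```

Pressed flat (20 N reaction). Retract and check.

Emit:
{"api": "move_arm", "payload": {"slide": [[0, 0, -2], [0, 0, -5], [0, 0, -10], [0, 0, -15], [0, 0, -20], [4, 0, -20], [8, 0, -20], [8, 0, -20]], "dr": [[0, 0, 0], [0, 0, 0], [0, 0, 0], [0, 0, 0], [0, 0, 0], [0, 0, 0], [0, 0, 0], [0, 0, 0]], "claw": [-1, -1, -1, -1, -1, -1, -1, -1]}}

```text
time_s: 14.3
position: [0.5537, 0.2254, 0.3921]
orientation: [-3.139, -0.001, 1.403]
force: [0.8, 0.6, -1.3]
opening: 0.002
```

```bash
python3 - <<'E'
from h import *
st();c=arm.camera("side");latch(c);prof(c)
s=arm.sense();cw=arm.camera("wrist");print("wrist");latch(cw,s);prof(cw,s=s)
a=cv2.resize(c["pixels"][210:310,210:370],(800,500),interpolation=2)
cv2.imwrite("pics/l.png",a)
E
```

```text
t 14.3 rel [-75.1   2.3 392.1] F box [-0.7 -0.7 -1.3] rpy [-3.139e+00 -1.000e-03  1.403e+00]
 lever out -15 z [215.6 217.7 219.2] 69
 lever out -5 z [205.3 215.8 216.9] 121
 lever out 5 z [214.2 215.9 217.3] 109
 lever out 15 z [214.7 216.1 217.2] 109
 lever out 25 z [214.9 216.2 217.6] 100
 lever out 35 z [215.3 216.3 217.4] 88
 lever out 45 z [215.5 216.4 217.3] 48
  legs 62 [195.2 209.5 211.4] 21
  legs 68 [196.1 209.6 211.1] 20
  legs 74 [195.  205.6 208.4] 11
  legs 80 [195.6 206.  207.5] 32
  legs 86 [194.8 205.3 207.7] 27
  legs 92 [195.1 204.4 207.4] 25
  legs 98 [194.5 204.6 207.2] 31
  legs 104 [193.9 196.7 207. ] 28
  legs 110 [195.2 201.4 206.8] 29
  legs 116 [194.9 196.1 197.2] 6
  legs 122 [195.2 195.5 196.2] 7
  legs 128 [195.3 196.  196.6] 10
  legs 134 [194.3 195.3 197.2] 8
  mid 68 [196.2 197.8 198.6] 25
  mid 74 [196.4 197.6 199.3] 36
  mid 80 [196.6 197.5 198.5] 36
  mid 86 [194.7 195.9 197.1] 31
  mid 92 [194.4 195.7 196.9] 37
  mid 98 [195.  195.7 196.8] 32
  mid 104 [194.7 200.6 207.5] 106
  mid 110 [205.1 210.7 213.9] 71
  mid 128 [199.3 200.1 200.7] 26
  mid 134 [198.9 200.1 201.1] 21
-100 102 [105.1 118.6 132.9]
-50 105 [105.3 119.  133.7]
50 119 [105.5 119.5 133.7]
100 129 [105.5 119.3 134.1]
wrist
 lever out -15 z [215.7 217.9 219.4] 84
  mid 74 [196.4 197.3 198.5] 9
  mid 80 [196.5 197.6 198.4] 8
  mid 86 [194.3 195.4 196.4] 7
  mid 92 [194.6 195.  195.9] 9
  mid 98 [194.4 195.2 195.8] 9
  mid 104 [194.  196.9 199.8] 8
-100 0 
-50 0 
50 0 
100 0
```

View pics/l.png

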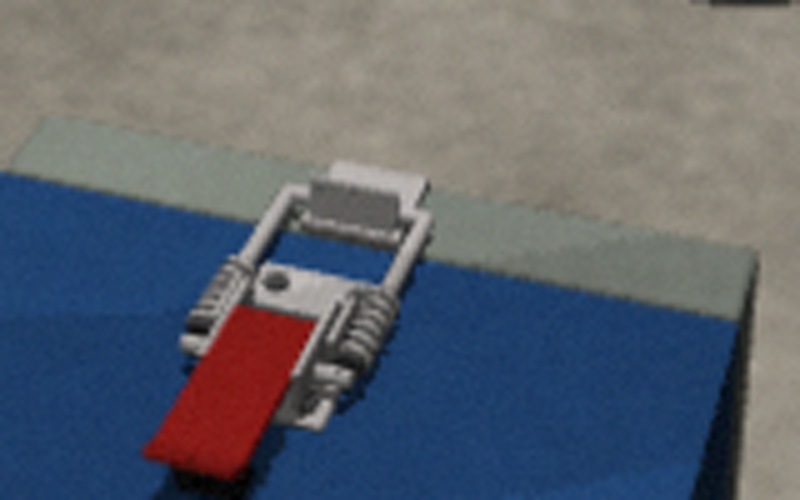

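Lever is flat (z 216 all along), the loop hooks around the outer side of the keeper lip (crossbar hidden behind the lip at (355,200)), and the door is shut. Handing in.

```bash
python3 -c "
from h import *
st();print(arm.job_done())"
```

```text
t 14.4 rel [-69.5   0.6 393.1] F box [ 0.7 -0.3  0.2] rpy [-3.141  0.     1.397]
the job is handed in; nothing more can be done
None
```

The filter box is closed and latched, and I handed the job in at 14.4 s. I swung the door shut, threw the lever to its forward stop, brought it back over and pressed it flat.

**Last checks:**
- **Loop dropped outside the lip:** with the lever at its stop, the loop's crossbar lay 128 mm outward of the box's origin, and the lip tip was at 110 mm.
- **Lever flat:** its top face measured 216 mm above the bench along its whole length, as expected for closed.
- **Loop on the keeper:** the legs run out past the lip, with the crossbar behind it at about 111–113 mm. The lip hides the crossbar in the last picture, so I inferred its position from the legs.
- **Door shut:** its outer edge measured about 134 mm outward, against 135 mm when shut.
- **Robot clear:** the arm had backed off and the wrist force was about 0 N.

**What went wrong on the way:**
- **Fingertip offset:** with the gripper shut, the fingertips sit about 20 mm short of the reported TCP.
- **Excess force on the door:** because of that offset, the first door push probably landed on the door's top edge or keeper. The wrist force reached about 84 N, below the 120 N limit. I backed off and pushed again with the gripper tilted. The force appeared to be at the fingers, but I did not confirm that the gripper body stayed under its 40 N limit.
- **Missed lever return:** the first try to bring the lever back passed over it without touching, and the second, 20 mm lower, worked.

I never went near the spare wheel, spray can or spanner, but I did not measure them again at the end.

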